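# Unlock the drawer and hang the hose saddles on the drying rail

### The arm

A 6-joint arm with a two-finger parallel gripper is mounted at the origin on the work surface. World frame = base frame: x ahead of the robot, y to its left, z up, the work surface at z = 0. Lengths are in m, angles in rad, forces in N, time in s.
With the tool pointing down it reaches from about 0.325 to 0.775 m from the base axis. Payload 5.5 kg.
Tool frame: the origin (TCP) lies on the front face of the gripper's body, between the roots of the fingers; the fingertips stand 80 mm ahead of it and the grasp point (between the pads) lies 61 mm ahead of it; z points along the fingers, y is the direction in which the jaws open and shut (so a half turn about z gives the same grasp; the last joint's range is limited). The gripper opens to 88 mm and grips with 3 to 60 N. Pads are 20 mm wide; open, the fingers measure 115 mm over their backs; the gripper's body (75 mm by 178 mm) begins 61 mm behind the grasp point.
Start: joints at [1.199, 0.091, 1.231, -0, 1.82, -0.057], TCP at [0.186, 0.571, 0.303] pointing down, gripper open.
Joint ranges: [-2.87, 2.87], [-0.86, 2.18], [0.17, 2.46], [-1.51, 4.65], [0.06, 2.69], [-2.65, 2.65]. Speed limits (rad/s): [2.57, 2.57, 3.01, 3.14, 3.14, 3.14].

### API

Orientations are given as a 3x3 rotation matrix whose columns are the frame's x, y, z axes.
In Python, from workcell import bot, optics, ticket gives the robot as it stands. The module is installed in compiled form; this text tells all that it offers.
- The arm moves only by the shell command python3 -m creep 'ROWS' [FORCE]. ROWS is JSON, a list of rows, each a list of 7 numbers: the shift along the tool's x, y, z in units of 30 mm (1.0 is 30 mm), then the turn, a rotation vector about the tool's x, y, z in units of 6 degrees (1.0 is 6 degrees), then the closure, from 0 (fully open) to 1 (shut). A call has 1 to 20 rows; each row is the pose to reach, as a shift and turn from the pose measured when the call began, along the tool's axes at that moment; what a row does not reach only later rows make up. A row lasts 1/12 s, in which the tool goes at most 41.7 mm and 7.16 degrees, less where a joint would pass 70% of its speed; a pose out of reach is approached as far as the arm can. A call with a gripper value outside its range is refused whole. The fingers move at their own pace and stop on an object; FORCE is the grip in N (left out, the last holds). Time passes only in rows, so rows that repeat a pose let the fingers close. It gives the time, the measured TCP pose, the force and the opening at its end, in the units of the state.
- bot.sense(): the state, without advancing time (a new reading comes with each control period).
- optics.grab_frame(name): name is "scene" or "top" or "wrist"; returns the picture (384x512x3 uint8, red, green, blue); there is no depth.
- optics.camera_params(name): a dict with "vertical_fov" (degrees; the focal length in pixels is half the picture's height over the tangent of half this angle, whatever the lens; pixels are square), "cx", "cy" (the principal point, pixels), "distortion" ([k1, k2, p1, p2, k3] as OpenCV has them; the pictures are not rectified), "R" (3x3) and "t" (3): a world point X has camera coordinates R X + t; the wrist camera has in their place "T_tool_cam" (4x4, takes a point from camera to tool coordinates, whose origin is the TCP and whose axes are the flange's). Camera axes: x right, y down, z forward; pixel columns grow to the right and rows downward; lengths in m; the calibration is good to about 2 mm. A picture is of the moment at which its call begins: read the wrist's pose just before it. camera_params takes no time and is no camera call.
- ticket.sign_off(): hands the job in, once; it reports no verdict.
The state is a dict: "t": time; "joint_pos": joint angles; "joint_vel": joint speeds; "joint_torque": joint torques, N m; "tcp_pos": TCP position; "orientation": TCP orientation; "wrist_force": force on the tool from outside, world axes, zero at the start; "ft_torque": the same for the moment, N m; "finger_gap": finger opening in m.
Only numpy, scipy, OpenCV 4.12 (cv2) and the standard library are available. Lean on these libraries where they do the work, as an engineer would, in place of code of your own. Each camera call takes 0.05 s, during which the arm holds its last target. There are 200 camera calls.

### The job

Unlock the drawer unit by setting its left dial to the mark with two pips and its right dial to the mark with five pips (left and right as the robot sees them), pull the drawer fully open, and hang every black hose saddle in it over the bar of the drying rail, one leg on each side of the bar, leaving them there hanging by themselves. Then push the drawer fully home and lock it again by turning each dial at least one whole mark away from its code. Leave the other things on the bench and on the unit where they are.

Things in the scene. Friction and masses are not known exactly. Their poses are not given: they have to be found in the camera images.
- unit: White plastic drawer unit fixed to the bench, 260 deep (x), 300 wide (y), 100 high, with one grey drawer. Origin: middle of the lower edge of its front face, at bench level; x points into the unit (the drawer slides out along -x), y to its left, z up. Dial axes stand 92 mm behind the front face, 60 mm left (+y) and right (-y) of the middle.
- drawer (a joint): How far the drawer is out, m: 0 home, 0.11 fully open; slides with about 2 N. Blocked after about 1 mm unless both dials are at their code; if a dial is off its code while the drawer is out, it cannot go home. Three bays in it, 50 x 64 mm, 12 mm deep, 76 mm apart across, centred 43 mm behind the front panel's outer face, hold a standing saddle each, its y about along the unit's y.
- drawer_handle (a point): Middle of the drawer's handle bar: steel, 10 mm thick, 110 mm long along the unit's y, 38 mm out from the front panel, 70 mm above the bench; moves with the drawer. Drawer floor 10 mm above the bench, bay ribs up to 22 mm, front panel 84 mm, side walls 62 mm, inside width 268 mm; a steel strip at z 70 to 76 mm crosses it 75 to 87 mm behind the front panel's outer face.
- left_dial (a joint): Angle of the left (+y) dial, rad, 0 to 3.0, growing clockwise from above. Marks with one to six pips lie at 0, 0.6, 1.2, 1.8, 2.4 and 3.0. Pointer direction = yaw of the unit + 1.5 - value (counter-clockwise from above, from world x): at one pip it points to the left. No detents, stays where left, friction 0.05 N m. Frees the drawer at the mark with two pips (0.6), good to 0.2 rad either way.
- left_dial_grip (a point): On the left dial's axis, 26 mm above the unit's top. The dial is a 52 mm disc, 10 mm high, with an upright grip bar 46 mm long, 12 mm thick, its top 36 mm above the unit's top (10 mm above this point); the end of the bar with the white stripe is the pointer.
- right_dial (a joint): Angle of the right (-y) dial, rad, 0 to 3.0, growing clockwise from above. Marks with one to six pips lie at 0, 0.6, 1.2, 1.8, 2.4 and 3.0. Pointer direction = yaw of the unit + 1.5 - value (counter-clockwise from above, from world x): at one pip it points to the left. No detents, stays where left, friction 0.05 N m. Frees the drawer at the mark with five pips (2.4), good to 0.2 rad either way.
- right_dial_grip (a point): On the right dial's axis, 26 mm above the unit's top. The dial is a 52 mm disc, 10 mm high, with an upright grip bar 46 mm long, 12 mm thick, its top 36 mm above the unit's top (10 mm above this point); the end of the bar with the white stripe is the pointer.
- rail: Drying rail fixed to the bench: a steel bar 12 mm thick, its axis 150 mm above the bench, running along the rail's y between two 12 mm posts 280 mm apart, on a 90 x 310 mm white base plate 10 mm thick. Origin: middle of the base's underside; y along the bar, z up.
- rail_mid (a point): Middle of the bar's axis, 150 mm above the bench; y along the bar, x level across it, z up.
- saddle1: Black plastic hose saddle, about 35 g: a rigid inverted U, 40 mm across its two legs, 34 deep, 57 tall; legs 6 mm thick, gap 28 mm, crown 6 mm thick; weighted rubber toes (lowest 14 mm) make it 48 mm across at the feet. Starts standing in the drawer; may be absent. Origin: midway between the feet, at their level; z up through the crown, y from leg to leg, x the way a bar runs through the U.
- saddle1_seat (a point): Middle of the underside of that saddle's crown, 51 mm above its feet: the spot that rests on the bar.
- saddle2: Black plastic hose saddle, about 35 g: a rigid inverted U, 40 mm across its two legs, 34 deep, 57 tall; legs 6 mm thick, gap 28 mm, crown 6 mm thick; weighted rubber toes (lowest 14 mm) make it 48 mm across at the feet. Starts standing in the drawer; may be absent. Origin: midway between the feet, at their level; z up through the crown, y from leg to leg, x the way a bar runs through the U.
- saddle2_seat (a point): Middle of the underside of that saddle's crown, 51 mm above its feet: the spot that rests on the bar.
- saddle3: Black plastic hose saddle, about 35 g: a rigid inverted U, 40 mm across its two legs, 34 deep, 57 tall; legs 6 mm thick, gap 28 mm, crown 6 mm thick; weighted rubber toes (lowest 14 mm) make it 48 mm across at the feet. Starts standing in the drawer; may be absent. Origin: midway between the feet, at their level; z up through the crown, y from leg to leg, x the way a bar runs through the U.
- saddle3_seat (a point): Middle of the underside of that saddle's crown, 51 mm above its feet: the spot that rests on the bar.
- tweezer: Bystander: steel tweezer, 135 mm long, 7 mm thick, on the top of the unit. Origin at the middle of its underside.
- magnet_half: Bystander: blue half of a magnet algae cleaner, 75 x 45 x 36 mm, on the unit's top behind the dials. Origin at the middle of its underside.
- snail_shell: Bystander: red ceramic snail shell, 46 mm wide, 37 mm tall, on the bench. Origin at the middle of its underside.
- tube_rack: Bystander: white rack with four closed test tubes, 50 x 150 mm, 102 mm tall, on the bench. Origin at the middle of its underside.
- reagent: Bystander: small reagent bottle, 34 mm wide, 70 mm tall, on the bench. Origin at the middle of its underside.
- food_jar: Bystander: fish food jar, 72 mm wide, 90 mm tall, on the bench. Origin at the middle of its underside.
- measure_cup: Bystander: clear measuring cup, 60 mm wide, 55 mm tall, on the bench. Origin at the middle of its underside.

How it is judged:
By the outcome, as a careful person would: the job done as asked, in the order asked, and still so for the second after the job is handed in, with the robot touching nothing.
Of saddle1, saddle2, saddle3 only 2 to 3 are there at a start; the rules pass over those that are not, and their reading is None.
At some moment in a run one of saddle1, saddle2, saddle3 may be knocked a few centimetres aside while the robot is not near it.
It also fails if it takes over 210 s, if anything falls off the work surface, if the arm or the gripper's body presses on something with over 40 N, if the wrist force passes 120 N, or if a joint passes its speed limit or range.

## Working session

There is one attempt and no reset: what is moved stays moved. The work goes in short steps, Python scripts to look and compute and a shell command to move; the robot and the scene stay as the last step left them, time stands still between calls to the robot, and variables do not carry over. Pictures are saved under pics/ and viewed, about 12 in all and at most 16, crops included, and the job is handed in when it is done.

```bash
mkdir -p pics; cat > h.py <<'E'
import numpy as np, cv2
from workcell import bot, optics, ticket
def K(p):
    f=192/np.tan(np.radians(p['vertical_fov'])/2)
    return np.array([[f,0,p['cx']],[0,f,p['cy']],[0,0,1]]),np.array(p['distortion'],float)
def cam(name):
    p=optics.camera_params(name)
    if name=='wrist':
        s=bot.sense();T=np.eye(4);T[:3,:3]=s['orientation'];T[:3,3]=s['tcp_pos']
        W=np.linalg.inv(T@np.array(p['T_tool_cam']));R,t=W[:3,:3],W[:3,3]
    else: R,t=np.array(p['R']),np.array(p['t'])
    return (*K(p),R,t)
def shot(name,fn):
    c=cam(name);im=optics.grab_frame(name);cv2.imwrite('pics/'+fn+'.png',im[:,:,::-1])
    np.savez('pics/'+fn+'.npz',K=c[0],d=c[1],R=c[2],t=c[3]);return im
def load(fn):
    z=np.load('pics/'+fn+'.npz');return z['K'],z['d'],z['R'],z['t']
def ray(fn,px):
    k,d,R,t=load(fn);u=cv2.undistortPoints(np.array(px,float).reshape(-1,1,2),k,d).reshape(-1,2)
    D=np.c_[u,np.ones(len(u))]@R;return -R.T@t,D
def onz(fn,px,z):
    o,D=ray(fn,px);return o+D*((z-o[2])/D[:,2])[:,None]
def proj(fn,P):
    k,d,R,t=load(fn);return cv2.projectPoints(np.array(P,float).reshape(-1,1,3),cv2.Rodrigues(R)[0],t,k,d)[0].reshape(-1,2)
def go(P,x=None):
    "shift in tool axes (units 30mm) and turn (units 6deg) to reach TCP P with x axis yaw (tool down)"
    s=bot.sense();R=np.array(s['orientation']);sh=R.T@(np.array(P)-s['tcp_pos'])/.03
    print('shift',sh.round(2))
    if x is not None:
        T=np.array([[np.cos(x),np.sin(x),0],[np.sin(x),-np.cos(x),0],[0,0,-1]])
        print('turn',(np.degrees(cv2.Rodrigues(R.T@T)[0].ravel())/6).round(2))
E
python3 - <<'E'
from h import *
import numpy as np
for n in('scene','top','wrist'): shot(n,n+'0')
a=[cv2.resize(cv2.imread(f'pics/{n}0.png'),None,fx=1.55,fy=1.55,interpolation=cv2.INTER_CUBIC) for n in('scene','top')]
for n,i in zip('st',a): cv2.imwrite(f'pics/{n}0b.png',i)
s=bot.sense();print(np.array(s['orientation']).round(3),s['tcp_pos'],s['finger_gap'])
for n in('scene0','top0'):
  k,d,R,t=load(n);print(-R.T@t)
E
```

```text
[[-0.951  0.31  -0.001]
 [ 0.31   0.951 -0.001]
 [ 0.    -0.001 -1.   ]] [0.18573551 0.57043096 0.30177235] 0.0880946717754501
[0.99087879 0.25764597 0.95204713]
[0.31484888 0.00744633 1.04436583]
```

View pics/t0b.png

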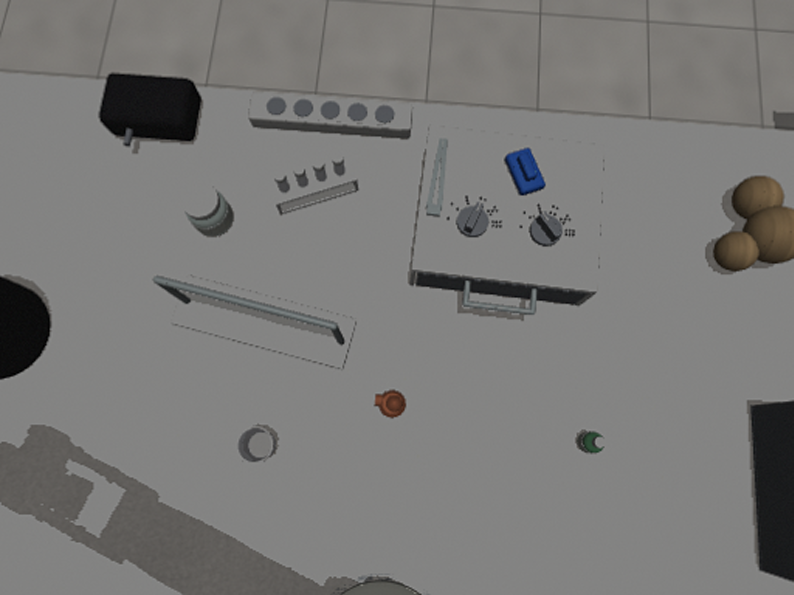

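View pics/s0b.png

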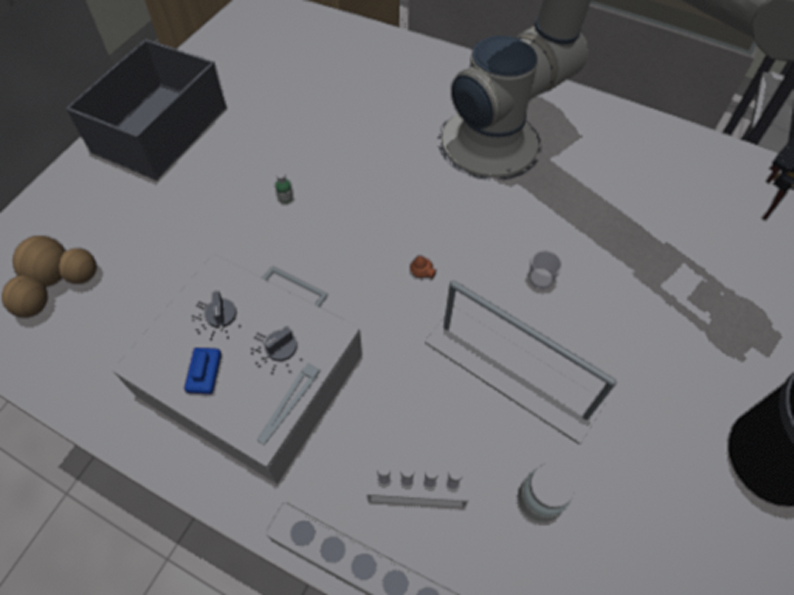

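The top view shows the unit at right of centre (front edge about (414,270) to (597,292) in the enlarged picture, dials at (473,222) and (545,231), handle at (500,305)). The rail bar runs from (155,279) to (338,325), with the snail, cup and bottle in front.

```bash
python3 - <<'E'
from h import *
f=lambda L,z:onz('top0',np.array(L)/1.55,z).round(4)
c=f([(414,270),(597,292),(429,127),(604,144)],.1);print('unit top',c)
d=f([(473,222),(545,231)],.11);print('dials',d)
v=d[0]-d[1];print('yaw dials',np.arctan2(-v[0],v[1]))
print('bar tops of grips: white/black',f([(468,231),(484,203),(537,222),(556,240)],.134))
b=f([(155,279),(340,326)],.15);print('bar',b,b.mean(0));v=b[0]-b[1];print(np.arctan2(-v[0],v[1]),np.linalg.norm(v))
print('handle',f([(467,305),(535,312)],.07))
for n,p,z in(('snail',(392,403),.02),('cup',(259,442),.03),('reag',(592,441),.06),('jar',(209,212),.05),('rackfront',(317,197),.09)):print(n,f([p],z))
im=cv2.imread('pics/top0.png')[115:180,260:400];cv2.imwrite('pics/d.png',cv2.convertScaleAbs(cv2.resize(im,None,fx=5.5,fy=5.5,interpolation=cv2.INTER_CUBIC),alpha=1.7))
E
```

```text
unit top [[ 0.5898 -0.0074  0.1   ]
 [ 0.5773 -0.3011  0.1   ]
 [ 0.8456 -0.0145  0.1   ]
 [ 0.8381 -0.3127  0.1   ]]
dials [[ 0.6756 -0.0969  0.11  ]
 [ 0.6697 -0.2138  0.11  ]]
yaw dials -0.05042769898541118
bar tops of grips: white/black [[ 0.6507 -0.0871  0.134 ]
 [ 0.6999 -0.1101  0.134 ]
 [ 0.6747 -0.1951  0.134 ]
 [ 0.6471 -0.2256  0.134 ]]
bar [[0.5289 0.3848 0.15  ]
 [0.4796 0.097  0.15  ]] [0.50425 0.2409  0.15   ]
-0.1696528978406103 0.29199200331515923
handle [[ 0.5462 -0.0987  0.07  ]
 [ 0.5436 -0.21    0.07  ]]
snail [[0.3816 0.0109 0.02  ]]
cup [[0.3013 0.2201 0.03  ]]
reag [[ 0.3461 -0.3067  0.06  ]]
jar [[0.6798 0.3543 0.05  ]]
rackfront [[0.7064 0.1638 0.09  ]]
```

View pics/d.png

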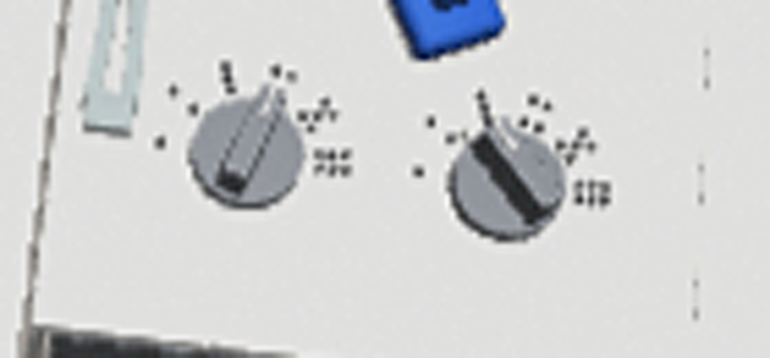

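Both dials are readable: the left pointer is about at four pips (dir ≈ -0.43) and the right one at about two to three pips (dir ≈ +0.62). I'll stage the tool near the dials and take a closer wrist picture.

```bash
python3 - <<'E'
from h import *
go([.62,-.12,.30],1.2)
E
```

```text
shift [-20.89 -17.4    0.08]
turn [-1.000e-02  1.000e-02  1.553e+01]
```

```bash
R='[-20.9,-17.4,0,0,0,15.5,0.5]'; python3 -m creep '[[-10,-8.5,0,0,0,7.5,0.5],[-20.9,-17.4,0,0,0,15.5,0.5],[-20.9,-17.4,0,0,0,15.5,0.5],[-20.9,-17.4,0,0,0,15.5,0.5],[-20.9,-17.4,0,0,0,15.5,0.5],[-20.9,-17.4,0,0,0,15.5,0.5],[-20.9,-17.4,0,0,0,15.5,0.5],[-20.9,-17.4,0,0,0,15.5,0.5],[-20.9,-17.4,0,0,0,15.5,0.5],[-20.9,-17.4,0,0,0,15.5,0.5],[-20.9,-17.4,0,0,0,15.5,0.5],[-20.9,-17.4,0,0,0,15.5,0.5],[-20.9,-17.4,0,0,0,15.5,0.5],[-20.9,-17.4,0,0,0,15.5,0.5],[-20.9,-17.4,0,0,0,15.5,0.5],[-20.9,-17.4,0,0,0,15.5,0.5],[-20.9,-17.4,0,0,0,15.5,0.5],[-20.9,-17.4,0,0,0,15.5,0.5],[-20.9,-17.4,0,0,0,15.5,0.5],[-20.9,-17.4,0,0,0,15.5,0.5]]'; python3 - <<'E'
from h import *
go([.62,-.15,.30],-.43)
print(np.array(optics.camera_params('wrist')['T_tool_cam']).round(3))
E
```

```text
t: 1.82
tcp_pos: [0.6214, -0.1239, 0.301]
orientation: [[0.361, 0.932, -0.002], [0.932, -0.361, -0.002], [-0.003, -0.001, -1.0]]
wrist_force: [1.0, 0.7, -0.1]
finger_gap: 0.0439
shift [-0.83  0.27  0.03]
turn [1.000e-02 3.000e-02 1.557e+01]
[[ 0.    -0.957 -0.29   0.08 ]
 [ 1.     0.     0.     0.001]
 [-0.    -0.29   0.957 -0.082]
 [ 0.     0.     0.     1.   ]]
```

```bash
python3 -m creep '[[-0.8,0.3,0,0,0,15.5,0.5],[-0.8,0.3,0,0,0,15.5,0.5],[-0.8,0.3,0,0,0,15.5,0.5],[-0.8,0.3,0,0,0,15.5,0.5],[-0.8,0.3,0,0,0,15.5,0.5],[-0.8,0.3,0,0,0,15.5,0.5],[-0.8,0.3,0,0,0,15.5,0.5],[-0.8,0.3,0,0,0,15.5,0.5],[-0.8,0.3,0,0,0,15.5,0.5],[-0.8,0.3,0,0,0,15.5,0.5],[-0.8,0.3,0,0,0,15.5,0.5],[-0.8,0.3,0,0,0,15.5,0.5],[-0.8,0.3,0,0,0,15.5,0.5],[-0.8,0.3,0,0,0,15.5,0.5],[-0.8,0.3,0,0,0,15.5,0.5]]'; python3 - <<'E'
from h import *
im=shot('wrist','w1')
cv2.imwrite('pics/w1b.png',cv2.convertScaleAbs(cv2.resize(im[:,:,::-1],None,fx=1.5,fy=1.5),alpha=1.4))
E
```

```text
t: 3.07
tcp_pos: [0.621, -0.1495, 0.3006]
orientation: [[0.914, -0.406, -0.003], [-0.406, -0.914, -0.002], [-0.002, 0.003, -1.0]]
wrist_force: [0.2, -0.0, 0.1]
finger_gap: 0.044
```

View pics/w1b.png

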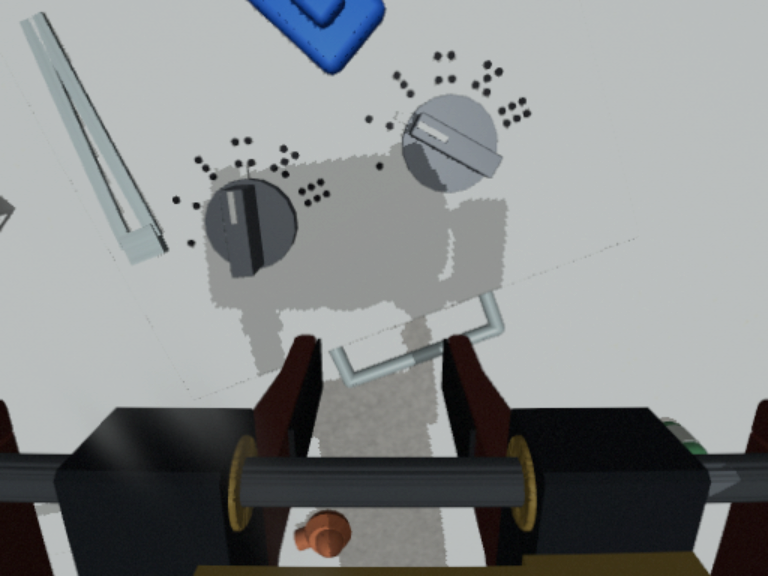

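The wrist picture shows both dials clearly: left disc at (251,224) with its bar from the striped end (234,187) to (242,277), right disc at (450,143) with its bar from (412,121) to (500,168).

```bash
python3 - <<'E'
from h import *
f=lambda L,z:onz('w1',np.array(L)/1.5,z)
d=f([(251,224),(450,143)],.11);print('discs',d)
v=d[0]-d[1];yaw=np.arctan2(-v[0],v[1]);print('yaw',yaw,np.linalg.norm(v))
g=f([(234,187),(242,277),(412,121),(500,168)],.136);print(g)
for i in(0,2):
  w=g[i]-g[i+1];a=np.arctan2(w[1],w[0]);print('mid',(g[i]+g[i+1])/2,'len',np.linalg.norm(w),'dir',a,'val',yaw+1.5-a)
e=f([(193,398),(637,238)],.1);print('front edge',e,e.mean(0));v=e[0]-e[1];print(np.arctan2(-v[0],v[1]))
h=f([(350,379),(500,326)],.07);print('handle',h,h.mean(0))
E
```

```text
discs [[ 0.68071418 -0.09574009  0.11      ]
 [ 0.67602309 -0.21468006  0.11      ]]
yaw -0.03942034241651518 0.11903244114422395
[[ 0.70216888 -0.10507045  0.136     ]
 [ 0.65919092 -0.08619941  0.136     ]
 [ 0.69484343 -0.19864514  0.136     ]
 [ 0.65679782 -0.22986337  0.136     ]]
mid [ 0.6806799  -0.09563493  0.136     ] len 0.046938479893866895 dir -0.41374120949995064 val 1.8743208670834355
mid [ 0.67582062 -0.21425425  0.136     ] len 0.04921428619346765 dir 0.6871449471916576 val 0.7734347103918272
front edge [[ 0.59420505 -0.00234256  0.1       ]
 [ 0.57977177 -0.29818904  0.1       ]] [ 0.58698841 -0.1502658   0.1       ]
-0.048747730753829724
handle [[ 0.5512784  -0.09435859  0.07      ]
 [ 0.54596569 -0.206112    0.07      ]] [ 0.54862205 -0.15023529  0.07      ]
```

```bash
python3 - <<'E'
from h import *
go([.6807,-.0957,.196],-.414)
E
```

```text
shift [ 1.09 -2.46  3.48]
turn [ 0.03  0.01 -0.04]
```

```bash
python3 -m creep '[[1.1,-2.45,0,0,0,0,0.5],[1.1,-2.45,0,0,0,0,0.5],[1.1,-2.45,0,0,0,0,0.5],[1.1,-2.45,1.5,0,0,0,0.5],[1.1,-2.45,2.5,0,0,0,0.5],[1.1,-2.45,3.4,0,0,0,0.5],[1.1,-2.45,3.45,0,0,0,0.5],[1.1,-2.45,3.45,0,0,0,0.5],[1.1,-2.45,3.45,0,0,0,0.9],[1.1,-2.45,3.45,0,0,0,0.9],[1.1,-2.45,3.45,0,0,0,0.9],[1.1,-2.45,3.45,0,0,0,0.9],[1.1,-2.45,3.45,0,0,0,0.9],[1.1,-2.45,3.45,0,0,0,0.9]]' 15
```

```text
t: 4.28
tcp_pos: [0.6815, -0.0951, 0.1977]
orientation: [[0.914, -0.405, 0.0], [-0.405, -0.914, -0.0], [0.0, 0.0, -1.0]]
wrist_force: [3.4, 3.6, 0.5]
finger_gap: 0.0123
```

```bash
python3 -m creep '[[0,0,0,0,0,-1,0.9],[0,0,0,0,0,-2,0.9],[0,0,0,0,0,-3,0.9],[0,0,0,0,0,-4,0.9],[0,0,0,0,0,-5,0.9],[0,0,0,0,0,-6,0.9],[0,0,0,0,0,-7,0.9],[0,0,0,0,0,-8,0.9],[0,0,0,0,0,-9,0.9],[0,0,0,0,0,-10,0.9],[0,0,0,0,0,-11,0.9],[0,0,0,0,0,-12.1,0.9],[0,0,0,0,0,-12.1,0.9],[0,0,0,0,0,-12.1,0.9],[0,0,0,0,0,-12.1,0.9],[0,0,0,0,0,-12.1,0.5],[0,0,0,0,0,-12.1,0.5],[0,0,0,0,0,-12.1,0.5],[0,0,-1,0,0,-12.1,0.5],[0,0,-2.4,0,0,-12.1,0.5]]' 25;  python3 - <<'E'
from h import *
go([.6758,-.2145,.27],.687)
s=bot.sense()['orientation'];print(np.arctan2(s[1][0],s[0][0]))
E
```

```text
t: 5.95
tcp_pos: [0.6802, -0.0954, 0.2639]
orientation: [[0.66, 0.751, -0.01], [0.751, -0.66, 0.001], [-0.006, -0.008, -1.0]]
wrist_force: [1.2, 0.2, -0.2]
finger_gap: 0.0415
shift [-3.08  2.51 -0.21]
turn [-0.08  0.07  1.55]
0.8493590792400133
```

```bash
python3 -m creep '[[-1.5,1.2,-0.2,0,0,1,0.5],[-3.1,2.5,-0.2,0,0,1.55,0.5],[-3.1,2.5,-0.2,0,0,1.55,0.5],[-3.1,2.5,-0.2,0,0,1.55,0.5],[-3.1,2.5,-0.2,0,0,1.55,0.5],[-3.1,2.5,-0.2,0,0,1.55,0.5]]' 15;  python3 - <<'E'
from h import *
go([.6758,-.2145,.197],.687)
im=shot('wrist','w2')
E
```

```text
t: 6.45
tcp_pos: [0.6751, -0.2149, 0.2696]
orientation: [[0.774, 0.634, -0.011], [0.634, -0.774, 0.001], [-0.007, -0.008, -1.0]]
wrist_force: [0.5, 0.4, 0.4]
finger_gap: 0.0436
shift [0.04 0.02 2.42]
turn [-0.08  0.07 -0.01]
```

```bash
python3 -m creep '[[0,0,1,0,0,0,0.5],[0,0,2,0,0,0,0.5],[0,0,2.4,0,0,0,0.5],[0,0,2.4,0,0,0,0.5],[0,0,2.4,0,0,0,0.9],[0,0,2.4,0,0,0,0.9],[0,0,2.4,0,0,0,0.9],[0,0,2.4,0,0,0,0.9],[0,0,2.4,0,0,0,0.9],[0,0,2.4,0,0,0,0.9]]' 25
```

```text
t: 7.33
tcp_pos: [0.6748, -0.214, 0.1993]
orientation: [[0.773, 0.635, -0.009], [0.635, -0.773, 0.001], [-0.006, -0.006, -1.0]]
wrist_force: [-1.1, 1.3, 3.3]
finger_gap: 0.0117
```

```bash
python3 -m creep '[[0,0,0,0,0,1,0.9],[0,0,0,0,0,2,0.9],[0,0,0,0,0,3,0.9],[0,0,0,0,0,4,0.9],[0,0,0,0,0,5,0.9],[0,0,0,0,0,6,0.9],[0,0,0,0,0,7,0.9],[0,0,0,0,0,8,0.9],[0,0,0,0,0,9,0.9],[0,0,0,0,0,10,0.9],[0,0,0,0,0,11,0.9],[0,0,0,0,0,12,0.9],[0,0,0,0,0,13,0.9],[0,0,0,0,0,14,0.9],[0,0,0,0,0,15,0.9],[0,0,0,0,0,15.6,0.9],[0,0,0,0,0,15.6,0.9],[0,0,0,0,0,15.6,0.9],[0,0,0,0,0,15.6,0.9]]' 25;python3 - <<'E'
from h import *
s=bot.sense()['orientation'];print(np.arctan2(s[1][0],s[0][0]))
E
```

```text
t: 8.92
tcp_pos: [0.6748, -0.2139, 0.1993]
orientation: [[0.586, -0.81, -0.008], [-0.81, -0.587, 0.001], [-0.006, 0.006, -1.0]]
wrist_force: [-0.0, 0.5, -0.7]
finger_gap: 0.0118
-0.9440659604252596
```

Release, rise, and look at both dials.

```bash
python3 -m creep '[[0,0,0,0,0,0,0.5],[0,0,0,0,0,0,0.5],[0,0,0,0,0,0,0.5],[0,0,-1.2,0,0,0,0.5],[0,0,-2.4,0,0,0,0.5],[0,0,-2.4,0,0,0,0.5]]';python3 - <<'E'
from h import *
go([.55,-.15,.27],1.529)
E
```

```text
t: 9.42
tcp_pos: [0.6764, -0.2145, 0.2808]
orientation: [[0.587, -0.81, 0.003], [-0.81, -0.587, -0.003], [0.004, -0.001, -1.0]]
wrist_force: [0.2, -0.3, 2.6]
finger_gap: 0.0436
shift [-4.21  2.15  0.34]
turn [ 5.000e-02 -2.000e-02 -2.361e+01]
```

```bash
python3 -m creep '[[-4.2,2.15,0.3,0,0,-2,0.5],[-4.2,2.15,0.3,0,0,-3,0.5],[-4.2,2.15,0.3,0,0,-4,0.5],[-4.2,2.15,0.3,0,0,-5,0.5],[-4.2,2.15,0.3,0,0,-6,0.5],[-4.2,2.15,0.3,0,0,-7,0.5],[-4.2,2.15,0.3,0,0,-8,0.5],[-4.2,2.15,0.3,0,0,-9,0.5],[-4.2,2.15,0.3,0,0,-10,0.5],[-4.2,2.15,0.3,0,0,-11,0.5],[-4.2,2.15,0.3,0,0,-12.2,0.5],[-4.2,2.15,0.3,0,0,-13.4,0.5],[-4.2,2.15,0.3,0,0,-14.6,0.5],[-4.2,2.15,0.3,0,0,-15.8,0.5],[-4.2,2.15,0.3,0,0,-17,0.5],[-4.2,2.15,0.3,0,0,-18.2,0.5],[-4.2,2.15,0.3,0,0,-19.4,0.5],[-4.2,2.15,0.3,0,0,-20.6,0.5],[-4.2,2.15,0.3,0,0,-21.8,0.5],[-4.2,2.15,0.3,0,0,-23.6,0.5]]'
python3 -m creep '[[0,0,0,0,0,-1.6,0.5],[0,0,0,0,0,-1.6,0.5],[0,0,0,0,0,-1.6,0.5]]'; python3 - <<'E'
from h import *
go([.5486,-.150,.137],1.529)
im=shot('top','t2')[115:210,255:400]
cv2.imwrite('pics/t2b.png',cv2.convertScaleAbs(cv2.resize(im[:,:,::-1],None,fx=5,fy=5,interpolation=cv2.INTER_CUBIC),alpha=1.6))
E
```

```text
t: 11.08
tcp_pos: [0.5502, -0.1504, 0.2715]
orientation: [[0.106, 0.994, 0.004], [0.994, -0.106, -0.004], [-0.003, 0.004, -1.0]]
wrist_force: [-0.2, -0.4, 0.6]
finger_gap: 0.0442
t: 11.33
tcp_pos: [0.5503, -0.1504, 0.2718]
orientation: [[-0.063, 0.998, 0.004], [0.998, 0.063, -0.004], [-0.004, 0.004, -1.0]]
wrist_force: [-0.3, -1.0, -0.1]
finger_gap: 0.0438
shift [ 0.04 -0.07  4.49]
turn [0.04 0.04 1.  ]
```

View pics/t2b.png

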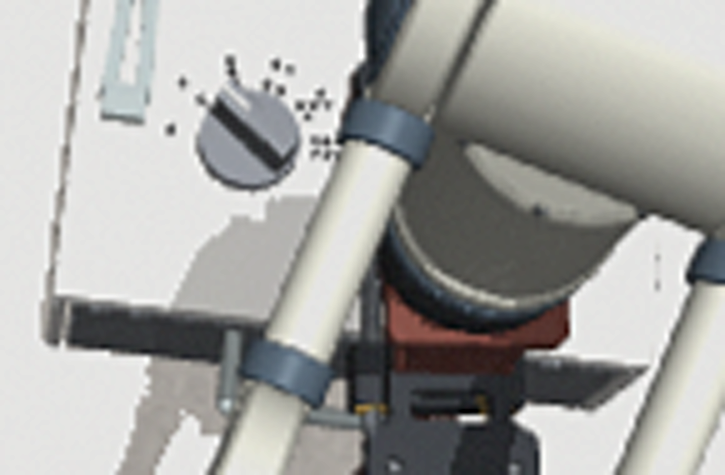

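The left dial's pointer is at two pips; the arm hides the right one, so the pull will test it.

```bash
python3 -m creep '[[0,-0.1,1,0,0,1,0.5],[0,-0.1,2,0,0,1,0.5],[0,-0.1,3,0,0,1,0.5],[0,-0.1,4,0,0,1,0.5],[0,-0.1,4.5,0,0,1,0.5],[0,-0.1,4.5,0,0,1,0.5],[0,-0.1,4.5,0,0,1,0.5],[0,-0.1,4.5,0,0,1,0.9],[0,-0.1,4.5,0,0,1,0.9],[0,-0.1,4.5,0,0,1,0.9],[0,-0.1,4.5,0,0,1,0.9],[0,-0.1,4.5,0,0,1,0.9],[0,-0.1,4.5,0,0,1,0.9]]' 30; python3 -m creep '[[0,-0.2,0,0,0,0,0.9],[0,-0.5,0,0,0,0,0.9],[0,-0.5,0,0,0,0,0.9]]' 
```

```text
t: 12.47
tcp_pos: [0.5468, -0.1513, 0.1373]
orientation: [[0.045, 0.999, 0.001], [0.999, -0.045, -0.004], [-0.004, 0.001, -1.0]]
wrist_force: [-9.4, 0.3, 7.0]
finger_gap: 0.0098
t: 12.72
tcp_pos: [0.5305, -0.1506, 0.1374]
orientation: [[0.045, 0.999, 0.0], [0.999, -0.045, -0.004], [-0.004, 0.0, -1.0]]
wrist_force: [-1.0, -0.1, -0.7]
finger_gap: 0.0088
```

```bash
python3 -m creep '[[0,-0.6,0,0,0,0,1],[0,-1,0,0,0,0,1],[0,-1.5,0,0,0,0,1],[0,-2,0,0,0,0,1],[0,-2.5,0,0,0,0,1],[0,-3,0,0,0,0,1],[0,-3.3,0,0,0,0,1],[0,-3.3,0,0,0,0,1],[0,-3.3,0,0,0,0,1],[0,-3.3,0,0,0,0,1]]' 40
```

```text
t: 13.55
tcp_pos: [0.4356, -0.1464, 0.1375]
orientation: [[0.044, 0.999, 0.014], [0.999, -0.044, -0.006], [-0.005, 0.015, -1.0]]
wrist_force: [26.6, -4.2, -15.0]
finger_gap: 0.0087
```

The drawer is out 111 mm against its stop. Release, rise and look in.

```bash
python3 -m creep '[[0,-3.2,0,0,0,0,0.5],[0,0.1,0,0,0,0,0.5],[0,0.1,0,0,0,0,0.5],[0,0.1,0,0,0,0,0.5],[0,0.1,-1,0,0,0,0.5],[0,0.1,-2,0,0,0,0.5],[0,0.1,-4,0,0,0,0.5],[0,0.1,-6,0,0,0,0.5],[0,0.1,-6,0,0,0,0.5],[0,0.1,-6,0,0,0,0.5]]';python3 - <<'E'
from h import *
go([.50,-.15,.33],-.042)
E
```

```text
t: 14.38
tcp_pos: [0.4373, -0.1463, 0.3267]
orientation: [[0.045, 0.999, 0.025], [0.999, -0.044, -0.011], [-0.01, 0.026, -1.0]]
wrist_force: [0.0, 0.4, 0.6]
finger_gap: 0.0441
shift [-0.03  2.1  -0.05]
turn [ 0.27 -0.12 14.98]
```

That first row of -3.2 was my slip: it tugged briefly against the stop. Nothing shows in the state now, and I'll check the drawer and handle in the next picture.

```bash
python3 -m creep '[[0,1,0,0,0,1,0.45],[0,2.1,0,0.27,-0.12,2,0.45],[0,2.1,0,0.27,-0.12,15,0.45],[0,2.1,0,0.27,-0.12,15,0.45],[0,2.1,0,0.27,-0.12,15,0.45],[0,2.1,0,0.27,-0.12,15,0.45],[0,2.1,0,0.27,-0.12,15,0.45],[0,2.1,0,0.27,-0.12,15,0.45],[0,2.1,0,0.27,-0.12,15,0.45],[0,2.1,0,0.27,-0.12,15,0.45],[0,2.1,0,0.27,-0.12,15,0.45],[0,2.1,0,0.27,-0.12,15,0.45],[0,2.1,0,0.27,-0.12,15,0.45],[0,2.1,0,0.27,-0.12,15,0.45],[0,2.1,0,0.27,-0.12,15,0.45],[0,2.1,0,0.27,-0.12,15,0.45],[0,2.1,0,0.27,-0.12,15,0.45]]';python3 - <<'E'
from h import *
im=shot('wrist','w3')
cv2.imwrite('pics/w3b.png',cv2.convertScaleAbs(cv2.resize(im[:,:,::-1],None,fx=1.5,fy=1.5),alpha=1.6,beta=10))
E
```

```text
t: 15.8
tcp_pos: [0.5004, -0.1491, 0.3282]
orientation: [[0.999, -0.042, -0.001], [-0.042, -0.999, 0.0], [-0.001, -0.0, -1.0]]
wrist_force: [0.1, 0.1, 0.1]
finger_gap: 0.0481
```

View pics/w3b.png

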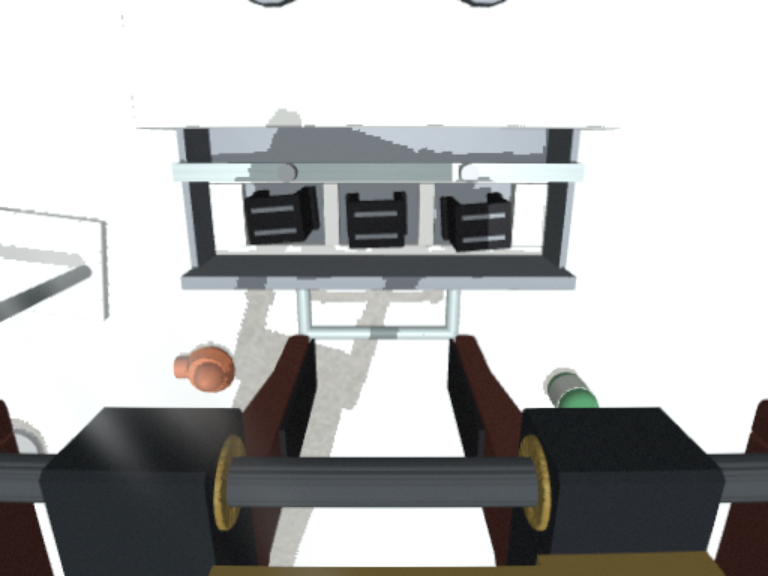

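The drawer is fully open and the handle sits as it should. All three saddles stand in their bays, with crowns at about (278,222), (375,222) and (482,222), each slightly turned.

```bash
python3 - <<'E'
from h import *
im=cv2.imread('pics/w3.png')[118:175,155:350]
cv2.imwrite('pics/w3c.png',cv2.convertScaleAbs(cv2.resize(im,None,fx=4,fy=4,interpolation=cv2.INTER_CUBIC),alpha=3,beta=10))
E
```

```text
(no output)
```

View pics/w3c.png

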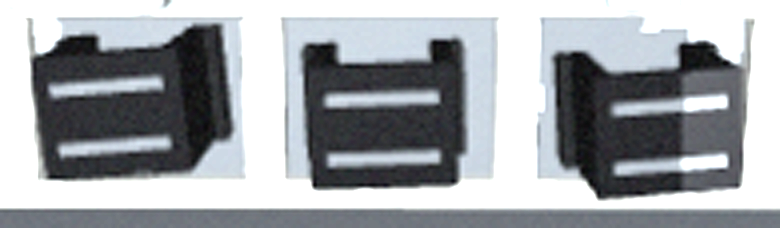

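```bash
cat >> h.py <<'E'
def stripes(fn,L,off,sc,z):
    g=onz(fn,np.array(L)/sc+off,z);v=(g[0]-g[1])+(g[2]-g[3]);return g.mean(0).round(4),np.arctan2(-v[0],v[1]).round(3),(np.linalg.norm(v)/2).round(4)
E
python3 - <<'E'
from h import *
for n,L in(('L',[(50,90),(163,82),(59,152),(171,144)]),('M',[(325,100),(439,97),(328,162),(440,157)]),('R',[(610,109),(728,101),(613,170),(728,160)])):
  print(n,stripes('w3',L,np.array([155,118]),4,.067))
print('bar end',onz('w3',np.array([(86,272)])/1.5,.15))
E
```

```text
L (array([ 0.526 , -0.0741,  0.067 ]), np.float64(0.027), np.float64(0.0303))
M (array([ 0.5197, -0.1464,  0.067 ]), np.float64(-0.006), np.float64(0.0301))
R (array([ 0.5149, -0.2228,  0.067 ]), np.float64(0.038), np.float64(0.0312))
bar end [[0.51558214 0.01614613 0.15      ]]
```

```bash
python3 - <<'E'
from h import *
go([.526,-.0741,.113],.027)
E
```

```text
shift [ 0.75 -2.53  7.18]
turn [-0.    0.   -0.67]
```

```bash
python3 -m creep '[[0.75,-2.5,1,0,0,-0.7,0.38],[0.75,-2.5,2,0,0,-0.7,0.38],[0.75,-2.5,3,0,0,-0.7,0.38],[0.75,-2.5,4,0,0,-0.7,0.38],[0.75,-2.5,5,0,0,-0.7,0.38],[0.75,-2.5,6,0,0,-0.7,0.38],[0.75,-2.5,7,0,0,-0.7,0.38],[0.75,-2.5,7.2,0,0,-0.7,0.38],[0.75,-2.5,7.2,0,0,-0.7,0.38],[0.75,-2.5,7.2,0,0,-0.7,0.6],[0.75,-2.5,7.2,0,0,-0.7,0.6],[0.75,-2.5,7.2,0,0,-0.7,0.6],[0.75,-2.5,7.2,0,0,-0.7,0.6],[0.75,-2.5,7.2,0,0,-0.7,0.6]]' 12; python3 -m creep '[[0,0,-1,0,0,0,0.6],[0,0,-2,0,0,0,0.6],[0,0,-3,0,0,0,0.6],[0,0,-4,0,0,0,0.6],[0,0,-5,0,0,0,0.6],[0,0,-6,0,0,0,0.6],[0,0,-6,0,0,0,0.6],[0,0,-6,0,0,0,0.6]]'; python3 - <<'E'
from h import *
shot('top','t3')
x=-.1696
go([.5043,.2409,.29],np.pi/2+x)
im=shot('wrist','w4')
cv2.imwrite('pics/w4b.png',cv2.convertScaleAbs(cv2.resize(im[:,:,::-1],None,fx=1.2,fy=1.2),alpha=1.5))
E
```

```text
t: 17.02
tcp_pos: [0.5272, -0.0753, 0.1151]
orientation: [[1.0, 0.031, 0.004], [0.031, -1.0, -0.001], [0.004, 0.001, -1.0]]
wrist_force: [-0.8, -0.2, 6.5]
finger_gap: 0.0401
t: 17.68
tcp_pos: [0.527, -0.0754, 0.2982]
orientation: [[0.999, 0.031, 0.01], [0.031, -1.0, -0.002], [0.01, 0.002, -1.0]]
wrist_force: [-0.1, -0.6, -1.7]
finger_gap: 0.0397
shift [ -0.42 -10.56   0.18]
turn [  0.05  -0.04 -13.09]
```

View pics/w4b.png

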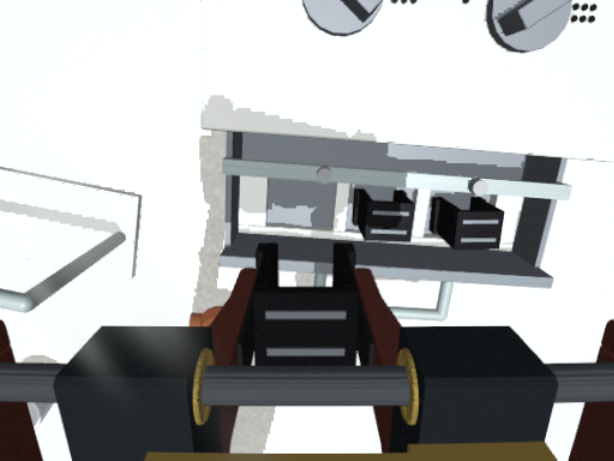

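The saddle is held squarely (gap 39.7 mm), with its crown stripes between the fingers. I'll carry it above the far part of the bar.

```bash
python3 - <<'E'
from h import *
print('bar end w4',onz('w4',np.array([(22,302)])/1.2,.15))
go([.5178,.3197,.30],np.pi/2-.17)
E
```

```text
bar end w4 [[0.4811236  0.11055058 0.15      ]]
shift [  0.12 -13.17  -0.2 ]
turn [  0.03  -0.02 -13.08]
```

```bash
python3 -m creep '[[0,-1,-0.2,0,0,-1,0.6],[0.1,-2.2,-0.2,0,0,-2,0.6],[0.1,-3.4,-0.2,0,0,-3,0.6],[0.1,-4.6,-0.2,0,0,-4,0.6],[0.1,-5.8,-0.2,0,0,-5,0.6],[0.1,-7,-0.2,0,0,-6,0.6],[0.1,-8.2,-0.2,0,0,-7,0.6],[0.1,-9.4,-0.2,0,0,-8,0.6],[0.1,-10.6,-0.2,0,0,-9,0.6],[0.1,-11.8,-0.2,0,0,-10,0.6],[0.1,-13,-0.2,0,0,-11,0.6],[0.1,-13.2,-0.2,0,0,-12,0.6],[0.1,-13.2,-0.2,0,0,-13.1,0.6],[0.1,-13.2,-0.2,0,0,-13.1,0.6],[0.1,-13.2,-0.2,0,0,-13.1,0.6],[0.1,-13.2,-0.2,0,0,-13.1,0.6]]'; python3 - <<'E'
from h import *
im=shot('wrist','w5')
cv2.imwrite('pics/w5b.png',cv2.convertScaleAbs(cv2.resize(im[:,:,::-1],None,fx=1.5,fy=1.5),alpha=1.4))
E
```

```text
t: 19.12
tcp_pos: [0.5171, 0.3202, 0.2989]
orientation: [[0.171, 0.985, 0.002], [0.985, -0.171, -0.001], [-0.001, 0.002, -1.0]]
wrist_force: [0.3, -0.8, -1.2]
finger_gap: 0.0396
```

View pics/w5b.png

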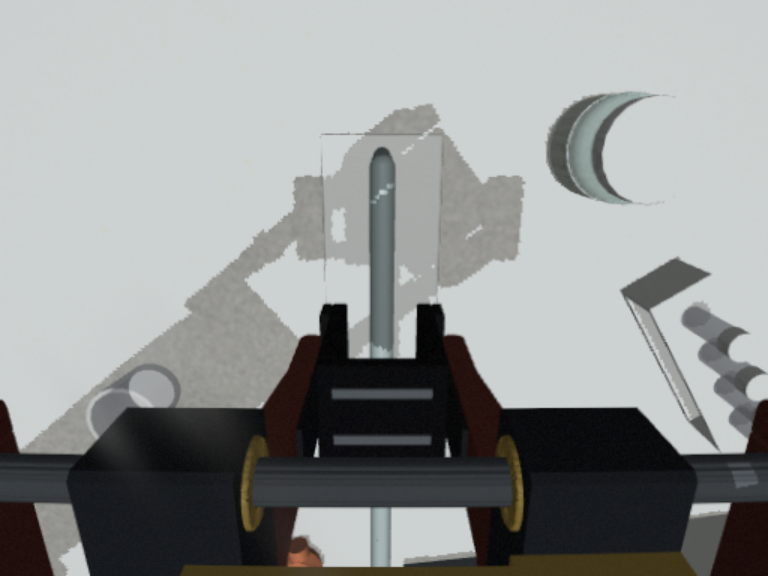

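The bar (column 382) lies in the middle between the legs (347 to 417) and is parallel to the saddle. Lowering and releasing.

```bash
python3 -m creep '[[0,0,0.8,0,0,0,0.6],[0,0,1.6,0,0,0,0.6],[0,0,2.2,0,0,0,0.6],[0,0,2.6,0,0,0,0.6],[0,0,2.85,0,0,0,0.6],[0,0,2.92,0,0,0,0.6],[0,0,2.92,0,0,0,0.6],[0,0,2.92,0,0,0,0.6]]'; python3 -m creep '[[0,0,0,0,0,0,0.45],[0,0,0,0,0,0,0.4],[0,0,0,0,0,0,0.35],[0,0,0,0,0,0,0.3],[0,0,0,0,0,0,0.3],[0,0,-0.5,0,0,0,0.3],[0,0,-1.5,0,0,0,0.3],[0,0,-2.5,0,0,0,0.3],[0,0,-3.3,0,0,0,0.3],[0,0,-3.3,0,0,0,0.3]]'; python3 - <<'E'
from h import *
im=shot('wrist','w6')
cv2.imwrite('pics/w6b.png',cv2.convertScaleAbs(cv2.resize(im[:,:,::-1],None,fx=1.2,fy=1.2),alpha=1.4))
go([.5197,-.1464,.27],-.006)
E
```

```text
t: 19.83
tcp_pos: [0.5177, 0.3201, 0.2131]
orientation: [[0.171, 0.985, 0.004], [0.985, -0.171, -0.0], [0.001, 0.004, -1.0]]
wrist_force: [-0.0, 0.5, 0.3]
finger_gap: 0.04
t: 20.67
tcp_pos: [0.518, 0.3205, 0.3192]
orientation: [[0.171, 0.985, 0.013], [0.985, -0.171, 0.005], [0.007, 0.012, -1.0]]
wrist_force: [-0.3, -0.4, 0.3]
finger_gap: 0.0616
shift [-15.33   2.71   1.49]
turn [ 0.04 -0.1  13.41]
```

View pics/w6b.png

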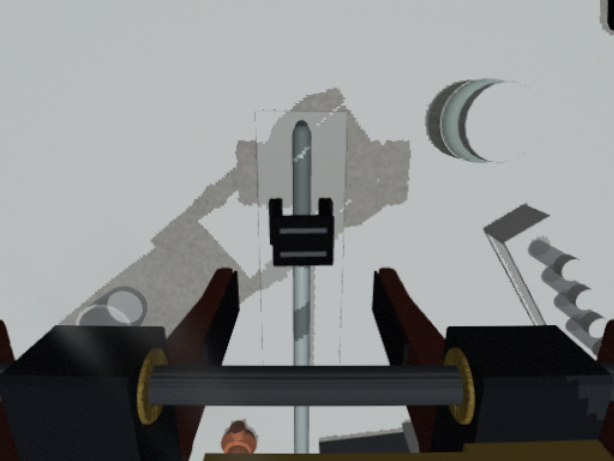

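It hangs squarely on the bar at (302,240). Back to the same viewing pose as w3 for the next one.

```bash
python3 -m creep '[[-1,0,-0.2,0,0,1,0.38],[-2.3,0.3,-0.2,0,0,2,0.38],[-3.6,0.6,-0.2,0,0,3,0.38],[-4.9,0.9,-0.2,0,0,4,0.38],[-6.2,1.2,-0.2,0,0,5,0.38],[-7.5,1.5,-0.2,0,0,6,0.38],[-8.8,1.8,-0.3,0,0,7,0.38],[-10.1,2.1,-0.3,0,0,8,0.38],[-11.4,2.5,-0.3,0,0,9,0.38],[-12.7,2.9,-0.3,0,0,10,0.38],[-14,3.2,-0.3,0,0,11,0.38],[-15.5,3.3,-0.3,0,0,12,0.38],[-15.5,3.3,-0.3,0,0,13,0.38],[-15.5,3.3,-0.3,0,0,14,0.38],[-15.5,3.3,-0.3,0,0,14,0.38],[-15.5,3.3,-0.3,0,0,14,0.38]]'; cat >> h.py <<'E'
def find(fn,z,box):
    g=cv2.imread('pics/'+fn+'.png',0);x0,y0,x1,y1=box
    blk=cv2.morphologyEx((g<30).astype(np.uint8),cv2.MORPH_CLOSE,np.ones((9,9)))
    m=((g>34)&(blk>0)).astype(np.uint8);out=[]
    n,l,st,c=cv2.connectedComponentsWithStats(m)
    for i in range(1,n):
        x,y,w,h,a=st[i]
        if a<30 or not(x0<c[i][0]<x1 and y0<c[i][1]<y1):continue
        r=cv2.minAreaRect(np.argwhere(l==i)[:,::-1].astype(np.float32));b=sorted(r[1])
        if b[1]>18 and b[0]<9:
            P=cv2.boxPoints(r);e=P[np.argsort(P[:,0])];L=onz(fn,[e[:2].mean(0),e[2:].mean(0)],z);v=L[0]-L[1]
            out.append((c[i].round(1),L.mean(0).round(4)[:2],round(np.arctan2(-v[0],v[1]),3),round(np.linalg.norm(v),3)))
    return out
E
python3 - <<'E'
from h import *
im=shot('wrist','w7')
for f in('w3','w7'):
  print(f)
  for o in find(f,.067,(120,100,380,200)):print(*o)
E
```

```text
t: 22.05
tcp_pos: [0.5354, -0.1547, 0.3223]
orientation: [[0.998, -0.065, 0.008], [-0.065, -0.998, 0.004], [0.007, -0.005, -1.0]]
wrist_force: [0.2, -0.4, -0.1]
finger_gap: 0.0545
w3
[181.2 139.2] [ 0.5346 -0.0732] 0.032 0.03
[249.3 142.3] [ 0.5282 -0.146 ] -0.002 0.03
[183.1 154. ] [ 0.5187 -0.0737] 0.033 0.03
[250.  157.1] [ 0.5123 -0.1458] -0.001 0.029
[323.  158.7] [ 0.5076 -0.2225] 0.016 0.03
w7
[319.8 178. ] [ 0.5235 -0.2226] 0.017 0.03
[247.4 178. ] [ 0.5283 -0.1461] -0.009 0.029
[247.6 192.2] [ 0.5123 -0.1455] 0.002 0.031
[318.9 192.4] [ 0.5071 -0.2225] 0.024 0.031
```

The detector agrees with my hand picks, and neither remaining saddle has moved. Taking the middle one.

```bash
python3 - <<'E'
from h import *
go([.5203,-.1460,.114],-.003)
E
```

```text
shift [-0.58 -0.22  6.95]
turn [-0.04 -0.08 -0.58]
```

```bash
python3 -m creep '[[-0.6,-0.2,1,0,-0.1,-0.6,0.38],[-0.6,-0.2,2,0,-0.1,-0.6,0.38],[-0.6,-0.2,3,0,-0.1,-0.6,0.38],[-0.6,-0.2,4,0,-0.1,-0.6,0.38],[-0.6,-0.2,5,0,-0.1,-0.6,0.38],[-0.6,-0.2,6,0,-0.1,-0.6,0.38],[-0.6,-0.2,6.8,0,-0.1,-0.6,0.38],[-0.6,-0.2,6.95,0,-0.1,-0.6,0.38],[-0.6,-0.2,6.95,0,-0.1,-0.6,0.38],[-0.6,-0.2,6.95,0,-0.1,-0.6,0.6],[-0.6,-0.2,6.95,0,-0.1,-0.6,0.6],[-0.6,-0.2,6.95,0,-0.1,-0.6,0.6],[-0.6,-0.2,6.95,0,-0.1,-0.6,0.6],[-0.6,-0.2,6.95,0,-0.1,-0.6,0.6]]' 12; python3 -m creep '[[0,0,-1,0,0,0,0.6],[0,0,-2,0,0,0,0.6],[0,0,-3,0,0,0,0.6],[0,0,-4,0,0,0,0.6],[0,0,-5,0,0,0,0.6],[0,0,-6,0,0,0,0.6],[0,0,-6.2,0,0,0,0.6],[0,0,-6.2,0,0,0,0.6]]'; python3 - <<'E'
from h import *
go([.5050,.2410,.305],np.pi/2-.172)
E
```

```text
t: 23.27
tcp_pos: [0.5207, -0.1467, 0.1165]
orientation: [[1.0, -0.001, 0.002], [-0.001, -1.0, 0.003], [0.002, -0.003, -1.0]]
wrist_force: [-0.5, 1.8, 5.7]
finger_gap: 0.0401
t: 23.93
tcp_pos: [0.521, -0.1475, 0.306]
orientation: [[1.0, -0.001, 0.008], [-0.001, -1.0, 0.001], [0.008, -0.001, -1.0]]
wrist_force: [-0.4, -0.2, -0.1]
finger_gap: 0.04
shift [ -0.54 -12.95   0.04]
turn [  0.04  -0.07 -13.37]
```

```bash
python3 -m creep '[[0,-1,0,0,0,-1,0.6],[-0.1,-2.2,0,0,0,-2,0.6],[-0.2,-3.4,0,0,0,-3,0.6],[-0.3,-4.6,0,0,0,-4,0.6],[-0.4,-5.8,0,0,0,-5,0.6],[-0.5,-7,0,0,0,-6,0.6],[-0.6,-8.2,0,0,0,-7,0.6],[-0.6,-9.4,0,0,0,-8,0.6],[-0.6,-10.6,0,0,0,-9,0.6],[-0.6,-11.8,0,0,0,-10,0.6],[-0.6,-13,0,0,0,-11,0.6],[-0.6,-13,0,0,0,-12,0.6],[-0.6,-13,0,0,0,-13.4,0.6],[-0.6,-13,0,0,0,-13.4,0.6],[-0.6,-13,0,0,0,-13.4,0.6],[-0.6,-13,0,0,0,-13.4,0.6]]'; python3 - <<'E'
from h import *
go([.5035,.2414,.215],np.pi/2-.172)
shot('wrist','w8')
g=cv2.imread('pics/w8.png',0)
# bar columns ahead of the held saddle, legs columns
for r in(200,215,225,235): print(r,[int(v) for v in g[r,200:310:3]])
E
```

```text
t: 25.27
tcp_pos: [0.5032, 0.2421, 0.3049]
orientation: [[0.171, 0.985, 0.006], [0.985, -0.171, 0.0], [0.001, 0.006, -1.0]]
wrist_force: [-0.1, -0.4, -0.6]
finger_gap: 0.0398
shift [-0.02 -0.    3.  ]
turn [ 0.06 -0.01 -0.  ]
200 [152, 152, 153, 152, 153, 146, 132, 143, 132, 131, 133, 153, 153, 152, 141, 112, 70, 81, 86, 81, 70, 122, 122, 122, 122, 122, 123, 132, 131, 153, 131, 144, 152, 152, 153, 152, 153]
215 [152, 153, 153, 152, 143, 17, 9, 3, 4, 4, 5, 121, 121, 121, 121, 111, 71, 81, 85, 81, 68, 121, 152, 152, 152, 153, 4, 4, 1, 5, 6, 15, 110, 152, 152, 153, 152]
225 [92, 18, 15, 19, 16, 7, 6, 6, 10, 4, 3, 140, 152, 152, 152, 142, 91, 82, 85, 79, 75, 121, 152, 153, 153, 152, 2, 2, 5, 4, 2, 6, 18, 18, 17, 18, 41]
235 [17, 17, 17, 16, 9, 4, 5, 6, 3, 3, 4, 153, 153, 152, 152, 142, 109, 128, 133, 118, 83, 125, 152, 152, 152, 152, 2, 4, 2, 6, 4, 4, 5, 18, 16, 16, 17]
```

Numerically the bar (columns 247 to 262) is centred between the legs (232 to 278). Lowering.

```bash
python3 -m creep '[[0,0,0.8,0,0,0,0.6],[0,0,1.6,0,0,0,0.6],[0,0,2.2,0,0,0,0.6],[0,0,2.7,0,0,0,0.6],[0,0,2.95,0,0,0,0.6],[0,0,3.05,0,0,0,0.6],[0,0,3.05,0,0,0,0.6],[0,0,3.05,0,0,0,0.6]]'; python3 -m creep '[[0,0,0,0,0,0,0.45],[0,0,0,0,0,0,0.4],[0,0,0,0,0,0,0.35],[0,0,0,0,0,0,0.3],[0,0,0,0,0,0,0.3],[0,0,-0.5,0,0,0,0.3],[0,0,-1.5,0,0,0,0.3],[0,0,-2.5,0,0,0,0.3],[0,0,-3.3,0,0,0,0.3],[0,0,-3.3,0,0,0,0.3]]'; python3 - <<'E'
from h import *
im=shot('wrist','w9')
cv2.imwrite('pics/w9b.png',cv2.convertScaleAbs(cv2.resize(im[:,:,::-1],None,fx=1.2,fy=1.2),alpha=1.4))
go([.50,-.15,.32],-.042)
E
```

```text
t: 25.98
tcp_pos: [0.5042, 0.242, 0.2149]
orientation: [[0.172, 0.985, 0.008], [0.985, -0.172, 0.001], [0.002, 0.008, -1.0]]
wrist_force: [-0.7, -0.0, -0.0]
finger_gap: 0.0399
t: 26.82
tcp_pos: [0.5042, 0.2422, 0.3207]
orientation: [[0.172, 0.985, 0.017], [0.985, -0.172, 0.005], [0.008, 0.016, -1.0]]
wrist_force: [0.3, 0.0, 1.8]
finger_gap: 0.0616
shift [-12.9    2.12  -0.12]
turn [ 0.06 -0.14 13.75]
```

View pics/w9b.png

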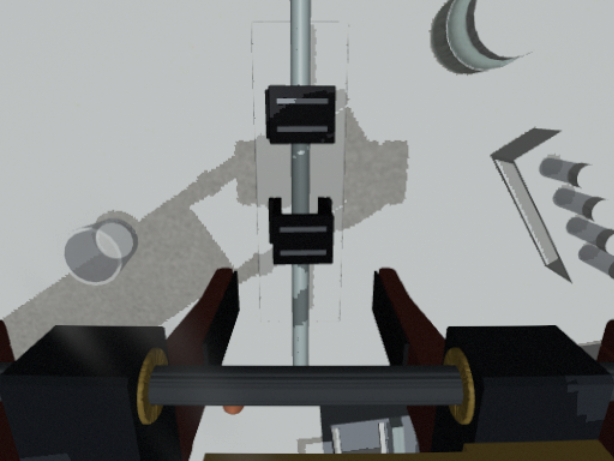

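Both saddles hang on the bar, at (300,115) and (302,240). Back for the third.

```bash
python3 -m creep '[[-1,0,-0.1,0,-0.1,1,0.38],[-2.3,0.3,-0.1,0,-0.1,2,0.38],[-3.6,0.6,-0.1,0,-0.1,3,0.38],[-4.9,0.9,-0.1,0,-0.1,4,0.38],[-6.2,1.2,-0.1,0,-0.1,5,0.38],[-7.5,1.4,-0.1,0,-0.1,6,0.38],[-8.8,1.6,-0.1,0,-0.1,7,0.38],[-10.1,1.8,-0.1,0,-0.1,8,0.38],[-11.4,2,-0.1,0,-0.1,9,0.38],[-12.9,2.1,-0.1,0,-0.1,10,0.38],[-12.9,2.1,-0.1,0,-0.1,11,0.38],[-12.9,2.1,-0.1,0,-0.1,12,0.38],[-12.9,2.1,-0.1,0,-0.1,13.7,0.38],[-12.9,2.1,-0.1,0,-0.1,13.7,0.38],[-12.9,2.1,-0.1,0,-0.1,13.7,0.38],[-12.9,2.1,-0.1,0,-0.1,13.7,0.38]]'; python3 - <<'E'
from h import *
im=shot('wrist','w10')
for o in find('w10',.067,(60,60,400,210)):print(*o)
go([.5153,-.2226,.114],.02)
E
```

```text
t: 28.2
tcp_pos: [0.4994, -0.1499, 0.3178]
orientation: [[0.999, -0.035, 0.004], [-0.035, -0.999, -0.002], [0.004, 0.002, -1.0]]
wrist_force: [0.6, 0.2, 0.3]
finger_gap: 0.0545
[323.8 146.2] [ 0.5232 -0.2223] 0.073 0.031
[323.9 161.4] [ 0.5075 -0.2232] 0.023 0.031
shift [0.58 2.39 6.81]
turn [ 0.02 -0.05 -0.52]
```

```bash
python3 -m creep '[[0.6,1.2,0.5,0,0,-0.5,0.38],[0.6,2.4,1,0,0,-0.5,0.38],[0.6,2.4,2,0,0,-0.5,0.38],[0.6,2.4,3,0,0,-0.5,0.38],[0.6,2.4,4,0,0,-0.5,0.38],[0.6,2.4,5,0,0,-0.5,0.38],[0.6,2.4,6,0,0,-0.5,0.38],[0.6,2.4,6.7,0,0,-0.5,0.38],[0.6,2.4,6.8,0,0,-0.5,0.38],[0.6,2.4,6.8,0,0,-0.5,0.38],[0.6,2.4,6.8,0,0,-0.5,0.6],[0.6,2.4,6.8,0,0,-0.5,0.6],[0.6,2.4,6.8,0,0,-0.5,0.6],[0.6,2.4,6.8,0,0,-0.5,0.6],[0.6,2.4,6.8,0,0,-0.5,0.6]]' 12; python3 -m creep '[[0,0,-1,0,0,0,0.6],[0,0,-2,0,0,0,0.6],[0,0,-3,0,0,0,0.6],[0,0,-4,0,0,0,0.6],[0,0,-5,0,0,0,0.6],[0,0,-6,0,0,0,0.6],[0,0,-6.2,0,0,0,0.6],[0,0,-6.2,0,0,0,0.6]]'; python3 - <<'E'
from h import *
go([.4898,.1626,.305],np.pi/2-.172)
E
```

```text
t: 29.5
tcp_pos: [0.5169, -0.2232, 0.1168]
orientation: [[1.0, 0.018, 0.009], [0.018, -1.0, -0.004], [0.008, 0.004, -1.0]]
wrist_force: [-0.5, 0.4, 6.0]
finger_gap: 0.0401
t: 30.17
tcp_pos: [0.5158, -0.2228, 0.3062]
orientation: [[1.0, 0.018, 0.014], [0.018, -1.0, -0.006], [0.014, 0.007, -1.0]]
wrist_force: [-0.1, 0.3, -1.3]
finger_gap: 0.0399
shift [ -0.64 -12.86  -0.05]
turn [  0.14  -0.07 -13.18]
```

```bash
python3 -m creep '[[0,-1,0,0,0,-1,0.6],[-0.1,-2.2,0,0,0,-2,0.6],[-0.2,-3.4,0,0,0,-3,0.6],[-0.3,-4.6,0,0,0,-4,0.6],[-0.4,-5.8,0,0,0,-5,0.6],[-0.5,-7,0,0,0,-6,0.6],[-0.6,-8.2,0,0,0,-7,0.6],[-0.6,-9.4,0,0,0,-8,0.6],[-0.6,-10.6,0,0,0,-9,0.6],[-0.6,-11.8,0,0,0,-10,0.6],[-0.6,-12.9,0,0.1,-0.1,-11,0.6],[-0.6,-12.9,0,0.1,-0.1,-12,0.6],[-0.6,-12.9,0,0.1,-0.1,-13.2,0.6],[-0.6,-12.9,0,0.1,-0.1,-13.2,0.6],[-0.6,-12.9,0,0.1,-0.1,-13.2,0.6],[-0.6,-12.9,0,0.1,-0.1,-13.2,0.6]]'; python3 - <<'E'
from h import *
go([.4898,.1626,.214],np.pi/2-.172)
shot('wrist','w11')
g=cv2.imread('pics/w11.png',0)
for r in(210,215,225): print(r,[int(v) for v in g[r,200:310:3]])
E
```

```text
t: 31.5
tcp_pos: [0.4907, 0.1635, 0.3021]
orientation: [[0.174, 0.985, -0.001], [0.985, -0.174, -0.006], [-0.006, -0.0, -1.0]]
wrist_force: [-0.4, 0.1, -0.5]
finger_gap: 0.0397
shift [-0.02 -0.02  2.94]
turn [-0.    0.06 -0.02]
210 [111, 110, 109, 108, 102, 6, 5, 1, 2, 3, 2, 123, 141, 155, 155, 74, 76, 85, 88, 79, 106, 154, 155, 155, 154, 155, 1, 5, 6, 3, 5, 3, 154, 155, 154, 155, 155]
215 [110, 107, 106, 113, 101, 15, 13, 3, 3, 4, 4, 152, 152, 152, 152, 73, 76, 85, 88, 79, 105, 153, 153, 140, 154, 154, 0, 4, 4, 5, 13, 14, 131, 155, 155, 155, 155]
225 [95, 17, 19, 18, 18, 13, 3, 3, 2, 3, 4, 155, 155, 154, 155, 89, 97, 107, 87, 79, 106, 155, 154, 154, 155, 155, 4, 3, 2, 4, 3, 10, 17, 17, 16, 17, 42]
```

```bash
python3 -m creep '[[0,0,0.8,0,0,0,0.6],[0,0,1.6,0,0,0,0.6],[0,0,2.2,0,0,0,0.6],[0,0,2.7,0,0,0,0.6],[0,0,2.9,0,0,0,0.6],[0,-0.03,2.97,0,0,0,0.6],[0,-0.03,2.97,0,0,0,0.6],[0,-0.03,2.97,0,0,0,0.6]]'; python3 -m creep '[[0,0,0,0,0,0,0.45],[0,0,0,0,0,0,0.4],[0,0,0,0,0,0,0.35],[0,0,0,0,0,0,0.3],[0,0,0,0,0,0,0.3],[0,0,-0.5,0,0,0,0.3],[0,0,-1.5,0,0,0,0.3],[0,0,-2.5,0,0,0,0.3],[0,0,-3.3,0,0,0,0.3],[0,0,-3.3,0,0,0,0.3]]'; python3 - <<'E'
from h import *
im=shot('wrist','w12')
for o in find('w12',.162,(150,0,350,240)):print(*o)
go([.4373,-.1463,.25],1.529)
E
```

```text
t: 32.22
tcp_pos: [0.4902, 0.163, 0.2146]
orientation: [[0.174, 0.985, 0.001], [0.985, -0.174, -0.005], [-0.005, 0.002, -1.0]]
wrist_force: [0.1, -0.3, 0.9]
finger_gap: 0.0399
t: 33.05
tcp_pos: [0.4909, 0.1637, 0.32]
orientation: [[0.174, 0.985, 0.01], [0.985, -0.174, -0.003], [-0.001, 0.01, -1.0]]
wrist_force: [0.3, -0.1, 0.5]
finger_gap: 0.0614
[262.9  81. ] [0.5149 0.2463] 1.397 0.015
[253.5 104.2] [0.5048 0.2321] 1.396 0.029
[252.9 193.2] [0.4927 0.1663] 1.393 0.029
[252.5 212.5] [0.4903 0.1503] 1.392 0.029
shift [-10.48   0.03   2.26]
turn [ 0.07  0.03 -1.27]
```

All three hang level and parallel to the bar. Next, take the handle again and push home.

```bash
python3 -m creep '[[-1.2,0,0,0,0,0,0.65],[-2.4,0,0,0,0,-0.5,0.65],[-3.6,0,0,0,0,-1,0.65],[-4.8,0,0,0,0,-1.3,0.65],[-6,0,0.5,0,0,-1.3,0.65],[-7.2,0,1,0,0,-1.3,0.65],[-8.4,0,1.5,0,0,-1.3,0.65],[-9.6,0,2,0,0,-1.3,0.65],[-10.5,0,2.3,0,0,-1.3,0.65],[-10.5,0,2.3,0,0,-1.3,0.65],[-10.5,0,2.3,0,0,-1.3,0.65],[-10.5,0,2.3,0,0,-1.3,0.65]]'; python3 - <<'E'
from h import *
shot('wrist','w13')
g=cv2.imread('pics/w13.png')
cv2.imwrite('pics/w13b.png',cv2.convertScaleAbs(g,alpha=1.5))
go([.4373,-.1463,.137],1.529)
E
```

```text
t: 34.1
tcp_pos: [0.4363, -0.1463, 0.2482]
orientation: [[0.039, 0.999, 0.006], [0.999, -0.039, -0.003], [-0.002, 0.006, -1.0]]
wrist_force: [0.7, -0.5, 0.2]
finger_gap: 0.0311
shift [-0.   -0.    3.72]
turn [0.06 0.03 0.04]
```

View pics/w13b.png

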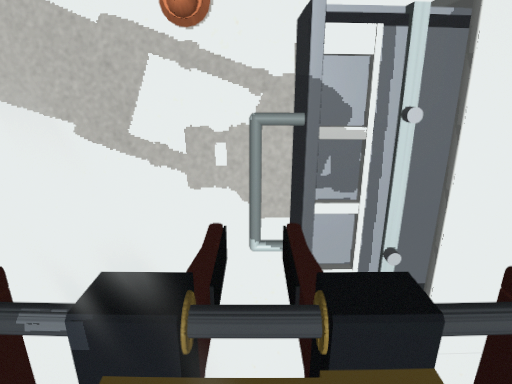

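The handle bar (column 255) lies midway between the fingertips (225 and 285), and the drawer is empty. Grip and push.

```bash
python3 -m creep '[[0,0,1,0,0,0,0.65],[0,0,2,0,0,0,0.65],[0,0,3,0,0,0,0.65],[0,0,3.7,0,0,0,0.65],[0,0,3.7,0,0,0,0.65],[0,0,3.7,0,0,0,0.65],[0,0,3.7,0,0,0,0.9],[0,0,3.7,0,0,0,0.9],[0,0,3.7,0,0,0,0.9],[0,0,3.7,0,0,0,0.9]]' 30; python3 -m creep '[[0,0.4,0,0,0,0,0.95],[0,0.8,0,0,0,0,0.95],[0,1.2,0,0,0,0,0.95],[0,1.6,0,0,0,0,0.95],[0,2,0,0,0,0,0.95],[0,2.4,0,0,0,0,0.95],[0,2.8,0,0,0,0,0.95],[0,3.2,0,0,0,0,0.95],[0,3.4,0,0,0,0,0.95],[0,3.5,0,0,0,0,0.95],[0,3.6,0,0,0,0,0.95],[0,3.6,0,0,0,0,0.95],[0,3.6,0,0,0,0,0.95]]'
```

```text
t: 34.98
tcp_pos: [0.4378, -0.1464, 0.1393]
orientation: [[0.038, 0.999, 0.009], [0.999, -0.038, -0.004], [-0.004, 0.009, -1.0]]
wrist_force: [-0.6, -0.4, 3.1]
finger_gap: 0.0101
t: 36.07
tcp_pos: [0.5455, -0.151, 0.1395]
orientation: [[0.038, 0.999, 0.008], [0.999, -0.038, -0.005], [-0.004, 0.008, -1.0]]
wrist_force: [1.9, -4.0, -8.6]
finger_gap: 0.0093
```

```bash
python3 -m creep '[[0,0.05,0,0,0,0,0.95],[0,0.1,0,0,0,0,0.95],[0,0.14,0,0,0,0,0.95],[0,0.14,0,0,0,0,0.95],[0,0.14,0,0,0,0,0.95]]'
```

```text
t: 36.48
tcp_pos: [0.5468, -0.1511, 0.1394]
orientation: [[0.039, 0.999, 0.0], [0.999, -0.039, -0.004], [-0.004, 0.0, -1.0]]
wrist_force: [-13.3, -2.1, 0.2]
finger_gap: 0.0092
```

Home: same TCP x as at the start (0.5468), with a 13 N reaction. Release, rise, and go to the left dial.

```bash
python3 -m creep '[[0,-0.05,0,0,0,0,0.65],[0,-0.05,0,0,0,0,0.65],[0,-0.05,0,0,0,0,0.65],[0,-0.05,-1,0,0,0,0.65],[0,-0.05,-2,0,0,0,0.5],[0,-0.05,-3,0,0,0,0.5],[0,-0.05,-4.2,0,0,0,0.5],[0,-0.05,-4.5,0,0,0,0.5],[0,-0.05,-4.5,0,0,0,0.5]]'; python3 - <<'E'
from h import *
go([.6807,-.0957,.275],.855)
E
```

```text
t: 37.23
tcp_pos: [0.5467, -0.1504, 0.2798]
orientation: [[0.038, 0.999, 0.009], [0.999, -0.038, -0.006], [-0.006, 0.01, -1.0]]
wrist_force: [0.5, 0.1, -0.4]
finger_gap: 0.0443
shift [1.99 4.39 0.19]
turn [0.11 0.02 6.47]
```

```bash
python3 -m creep '[[0.6,1.2,0.1,0,0,1,0.5],[1.2,2.4,0.1,0,0,2,0.5],[2,3.6,0.1,0,0,3,0.5],[2,4.4,0.1,0.1,0,4,0.5],[2,4.4,0.1,0.1,0,5,0.5],[2,4.4,0.1,0.1,0,6.5,0.5],[2,4.4,0.1,0.1,0,6.5,0.5],[2,4.4,0.1,0.1,0,6.5,0.5],[2,4.4,0.1,0.1,0,6.5,0.5]]' 25; python3 - <<'E'
from h import *
go([.6807,-.0957,.197],.855)
shot('top','t4')
im=cv2.imread('pics/t4.png')[95:215,80:400]
cv2.imwrite('pics/t4b.png',cv2.convertScaleAbs(cv2.resize(im,None,fx=2.5,fy=2.5,interpolation=cv2.INTER_CUBIC),alpha=1.5))
E
```

```text
t: 37.98
tcp_pos: [0.6808, -0.0953, 0.2758]
orientation: [[0.657, 0.754, -0.002], [0.754, -0.657, -0.002], [-0.003, -0.0, -1.0]]
wrist_force: [0.4, -0.5, -0.3]
finger_gap: 0.0435
shift [-0.01  0.01  2.63]
turn [-0.    0.03 -0.01]
```

View pics/t4b.png

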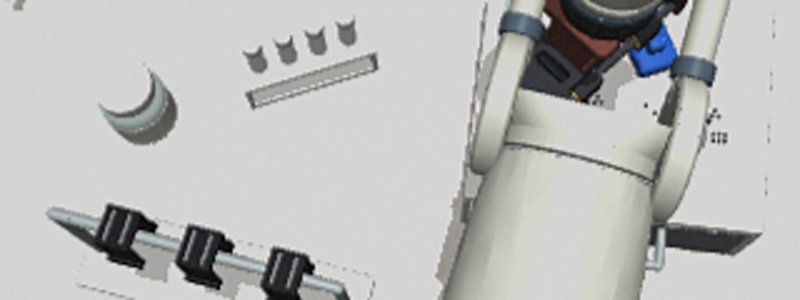

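The three saddles hang on the bar at (125,232), (203,255) and (288,275). Next I grip the left dial and turn it clockwise by about 1 rad.

```bash
python3 -m creep '[[0,0,1,0,0,0,0.5],[0,0,2,0,0,0,0.5],[0,0,2.6,0,0,0,0.5],[0,0,2.6,0,0,0,0.5],[0,0,2.6,0,0,0,0.9],[0,0,2.6,0,0,0,0.9],[0,0,2.6,0,0,0,0.9],[0,0,2.6,0,0,0,0.9],[0,0,2.6,0,0,0,0.9],[0,0,2.6,0,0,0,0.9]]' 25; python3 -m creep '[[0,0,0,0,0,1,0.9],[0,0,0,0,0,2,0.9],[0,0,0,0,0,3,0.9],[0,0,0,0,0,4,0.9],[0,0,0,0,0,5,0.9],[0,0,0,0,0,6,0.9],[0,0,0,0,0,7,0.9],[0,0,0,0,0,8,0.9],[0,0,0,0,0,9,0.9],[0,0,0,0,0,9.5,0.9],[0,0,0,0,0,9.5,0.9],[0,0,0,0,0,9.5,0.9],[0,0,0,0,0,9.5,0.5],[0,0,0,0,0,9.5,0.5],[0,0,0,0,0,9.5,0.5],[0,0,-1.2,0,0,9.5,0.5],[0,0,-2.4,0,0,9.5,0.5],[0,0,-2.5,0,0,9.5,0.5]]' 25; python3 - <<'E'
from h import *
go([.6758,-.2145,.275],-.944)
E
```

```text
t: 38.87
tcp_pos: [0.6797, -0.0942, 0.2004]
orientation: [[0.656, 0.754, -0.003], [0.754, -0.656, 0.0], [-0.002, -0.003, -1.0]]
wrist_force: [-9.5, 5.2, 6.8]
finger_gap: 0.0117
t: 40.37
tcp_pos: [0.681, -0.0945, 0.2844]
orientation: [[0.99, -0.139, 0.008], [-0.139, -0.99, -0.002], [0.008, 0.001, -1.0]]
wrist_force: [-0.1, 0.1, 2.1]
finger_gap: 0.0436
shift [0.38 3.99 0.32]
turn [-0.03 -0.08  7.68]
```

```bash
python3 -m creep '[[0.4,1.2,0.2,0,0,1,0.5],[0.4,2.4,0.2,0,0,2,0.5],[0.4,3.6,0.2,0,0,3,0.5],[0.4,4,0.2,0,-0.1,4,0.5],[0.4,4,0.2,0,-0.1,5,0.5],[0.4,4,0.2,0,-0.1,6,0.5],[0.4,4,0.2,0,-0.1,7,0.5],[0.4,4,0.2,0,-0.1,7.7,0.5],[0.4,4,0.2,0,-0.1,7.7,0.5],[0.4,4,0.2,0,-0.1,7.7,0.5],[0.4,4,0.2,0,-0.1,7.7,0.5]]' 25; python3 - <<'E'
from h import *
go([.6758,-.2145,.198],-.944)
E
```

```text
t: 41.28
tcp_pos: [0.6763, -0.215, 0.2788]
orientation: [[0.587, -0.81, 0.0], [-0.81, -0.587, 0.003], [-0.003, -0.002, -1.0]]
wrist_force: [-0.7, 0.1, -0.8]
finger_gap: 0.0442
shift [-0.01  0.01  2.69]
turn [-0.02  0.02  0.01]
```

```bash
python3 -m creep '[[0,0,1,0,0,0,0.5],[0,0,2,0,0,0,0.5],[0,0,2.7,0,0,0,0.5],[0,0,2.7,0,0,0,0.5],[0,0,2.7,0,0,0,0.9],[0,0,2.7,0,0,0,0.9],[0,0,2.7,0,0,0,0.9],[0,0,2.7,0,0,0,0.9],[0,0,2.7,0,0,0,0.9],[0,0,2.7,0,0,0,0.9]]' 25; python3 -m creep '[[0,0,0,0,0,-1,0.9],[0,0,0,0,0,-2,0.9],[0,0,0,0,0,-3,0.9],[0,0,0,0,0,-4,0.9],[0,0,0,0,0,-5,0.9],[0,0,0,0,0,-6,0.9],[0,0,0,0,0,-7,0.9],[0,0,0,0,0,-8,0.9],[0,0,0,0,0,-9,0.9],[0,0,0,0,0,-9.5,0.9],[0,0,0,0,0,-9.5,0.9],[0,0,0,0,0,-9.5,0.9],[0,0,0,0,0,-9.5,0.5],[0,0,0,0,0,-9.5,0.5],[0,0,0,0,0,-9.5,0.5],[0,0,-1.2,0,0,-9.5,0.5],[0,0,-2.4,0,0,-9.5,0.5],[0,0,-3.6,0,0,-9.5,0.5],[0,0,-3.6,0,0,-9.5,0.5]]' 25; python3 - <<'E'
from h import *
go([.56,-.05,.33])
E
```

```text
t: 42.12
tcp_pos: [0.6756, -0.2158, 0.1995]
orientation: [[0.586, -0.81, -0.001], [-0.81, -0.586, 0.001], [-0.001, -0.0, -1.0]]
wrist_force: [-5.2, -2.7, 5.0]
finger_gap: 0.0119
t: 43.7
tcp_pos: [0.6761, -0.2165, 0.3184]
orientation: [[0.999, 0.05, 0.013], [0.05, -0.999, -0.004], [0.013, 0.005, -1.0]]
wrist_force: [0.8, -1.0, 1.8]
finger_gap: 0.0438
shift [-3.58 -5.73 -0.46]
```

```bash
python3 -m creep '[[-1,-1,-0.4,0,0,0,0.5],[-2,-2,-0.4,0,0,0,0.5],[-2.5,-3,-0.4,0,0,0,0.5],[-2.5,-3,-0.4,0,0,0,0.5],[-2.5,-3,-0.4,0,0,0,0.5],[-2.5,-3,-0.4,0,0,0,0.5]]'; python3 - <<'E'
from h import *
im=shot('wrist','w14')
cv2.imwrite('pics/w14b.png',cv2.convertScaleAbs(cv2.resize(im[:,:,::-1],None,fx=1.5,fy=1.5),alpha=1.4))
E
```

```text
t: 44.2
tcp_pos: [0.5967, -0.1306, 0.3296]
orientation: [[0.999, 0.05, 0.014], [0.05, -0.999, -0.005], [0.014, 0.006, -1.0]]
wrist_force: [-0.2, -0.7, -0.0]
finger_gap: 0.0439
```

View pics/w14b.png

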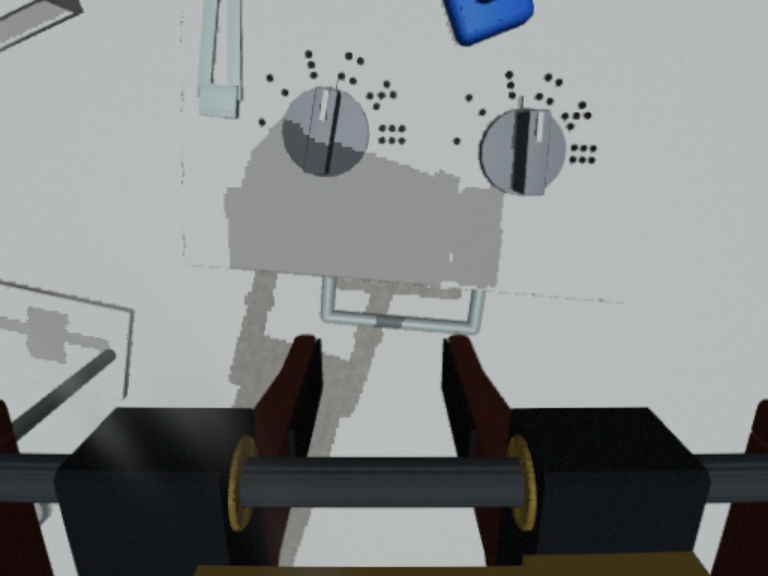

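The left pointer stands between three and four pips (about 1.6) and the right one between three and four (about 1.4). Both are more than one mark off their codes. Final check of the drawer and saddles.

```bash
python3 - <<'E'
from h import *
h=onz('w14',np.array([(325,319),(474,330)])/1.5,.07);print('handle',h.mean(0))
shot('top','t5');shot('scene','s5')
a,b,c=[cv2.imread(f'pics/{n}.png') for n in('t0','top0','t5')] if 0 else (cv2.imread('pics/t4.png'),cv2.imread('pics/top0.png'),cv2.imread('pics/t5.png'))
print('rail diff vs t4',(cv2.absdiff(a,c).max(2)[170:220,95:225]>40).sum())
i=cv2.resize(cv2.imread('pics/s5.png'),None,fx=1.55,fy=1.55,interpolation=cv2.INTER_CUBIC);cv2.imwrite('pics/s5b.png',cv2.convertScaleAbs(i,alpha=1.4))
E
```

```text
handle [ 0.54580008 -0.14906574  0.07      ]
rail diff vs t4 0
```

View pics/s5b.png

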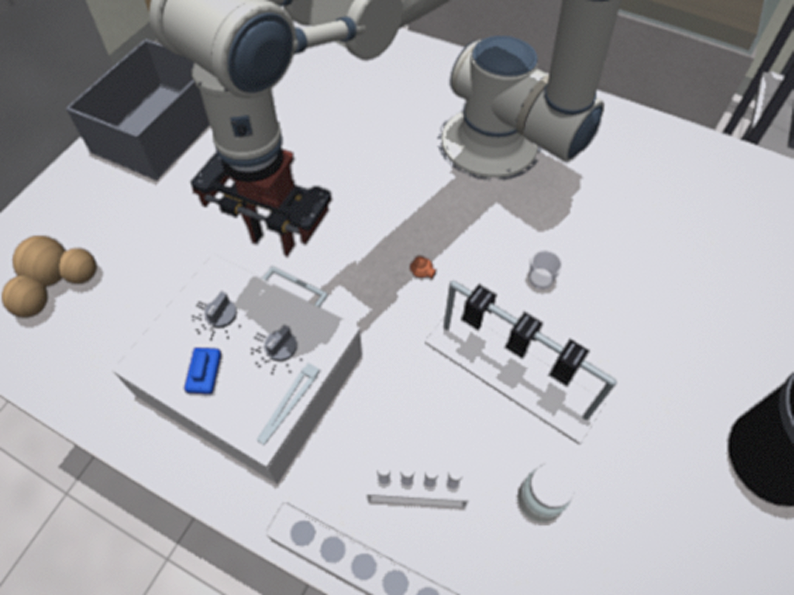

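All three saddles hang on the bar and the bystanders look unmoved. The handle reads 2.8 mm short of the first reading, so I'll check it relative to the unit's edge in the same picture.

```bash
python3 - <<'E'
from h import *
u=np.array([np.cos(.042),-np.sin(.042)])
for f,e,h in(('w1',[(193,398),(637,238)],[(350,379),(500,326)]),('w14',[(183,265),(625,301)],[(325,319),(474,330)])):
  E=onz(f,np.array(e)/1.5,.1)[:,:2].mean(0);H=onz(f,np.array(h)/1.5,.07)[:,:2].mean(0);print(f,E,H,(E-H)@u)
a,b=[cv2.cvtColor(cv2.imread(f'pics/{n}.png'),6)[170:198,168:214] for n in('scene0','s5')]
for g in(a,b):
  print([int(x) for x in g[:,21]], )
E
```

```text
w1 [ 0.58698841 -0.1502658 ] [ 0.54862205 -0.15023529] 0.03833380804801482
w14 [ 0.58687325 -0.15045364] [ 0.54580008 -0.14906574] 0.04109522052808779
[140, 140, 140, 140, 140, 140, 140, 133, 122, 117, 108, 98, 111, 132, 139, 141, 139, 140, 138, 136, 137, 139, 139, 140, 139, 140, 139, 140]
[157, 157, 158, 157, 157, 157, 158, 152, 140, 132, 121, 106, 124, 149, 159, 158, 158, 158, 155, 141, 125, 117, 116, 117, 117, 116, 117, 116]
```

The fixed scene camera puts the handle at the same pixel row, to a small fraction of a pixel, before and after. So the drawer is home, and the 2.8 mm was my hand-picked pixels in the wrist picture. Handing in.

```bash
python3 -c "
from workcell import ticket,bot
print(ticket.sign_off(), bot.sense()['t'])"
```

```text
the job is handed in; nothing more can be done
the job is handed in; nothing more can be done
```

I did the whole job in the order asked and handed it in at about 44 s on the robot's clock. I set the dials to two pips (left) and five pips (right), pulled the drawer 111 mm out to its stop, and hung all three saddles on the rail. Then I pushed the drawer home and turned the left dial to about 1.6 rad and the right to about 1.4 rad, each about 1 rad off its code.

**Last checks**
- **Saddles:** all three hang astride the bar by themselves, and the rail area was unchanged between two top pictures about 6 s apart.
- **Dials:** the wrist picture shows both pointers between three and four pips. I did not tug the drawer to test the lock.
- **Bystanders:** they look unmoved in the scene picture, except the reagent bottle, which the arm hides there. I last saw it in the wrist picture taken when the drawer was first open.

**One disagreement:** hand-picked points in the last wrist picture put the handle about 2.8 mm further out than at the start. The fixed scene camera shows it at the same pixel row as before. The push also ended at the starting position with a 13 N reaction, so I took the drawer as home.

**One slip:** when releasing the handle after opening, I typed a wrong row that tugged against the drawer's stop for 1/12 s. I did not record the force at that moment. It read near zero at the end of that move, and nothing looked damaged or moved.

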